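# Load test of a sprung belt tensioner

### The job

Load-test the belt tensioner on its rig: with the closed fingers push its roller round against the spring until you are pressing on it with 12 N (within 1.5 N), hold it still there for a good second, then ease the arm all the way back to its rest without letting it snap. The loose needle stays behind at the deflection reached; leave it untouched and slide the reading marker along the scale until its index stands tip to tip with the needle. Never press the roller with more than 14 N, and leave the other things as they are.

Things in the scene. Friction and masses are not known exactly. Their poses are not given: they have to be found in the camera images.
- rig: Cream cast test rig fixed to the granite bench: plate 300 x 360 x 20 mm, running from 210 mm in -x to 90 mm in +x of the pivot and 180 mm either side in y. Origin: on the tensioner's vertical pivot axis, at bench level; z up. Pivot hub: 72 mm across, 96 mm high.
- scale_zero (a point): Zero of the flat aluminium scale sector on the rig's -x side, 177.5 mm from the pivot axis, on the scale's top 46 mm above the bench. The sector spans 150 to 205 mm radius about the pivot; ticks every 5 degrees (long every 10) from 0 to 70. The scale angle is counted about the pivot from here, anticlockwise seen from above.
- pulley: Black roller of the tensioner: upright cylinder 50 mm across, 66 to 92 mm above the bench (bolt head to 99), spinning freely near the end of the flat aluminium arm (28 mm wide, top 64 mm above the bench), 120 mm from the pivot axis. Origin: on its axis, at its underside; its yaw means nothing.
- pulley_center (a point): Centre of the black roller, 79 mm above the bench, 120 mm from the pivot axis.
- tensioner (a joint): Deflection of the arm, rad: 0 on its rest stop (roller then 13 degrees before scale zero), growing anticlockwise seen from above, stop at 1.15. The spring drives it back to 0. Force on the roller square to the arm: an unknown preload of 4 to 9 N, different each time, plus about 10 N per rad (0.083 N per mm); 12 N comes between 0.3 and 0.85 rad. Let go, it snaps back.
- needle_tip (a point): Tip of the loose drag needle: thin dark strip, 5 mm wide, 47 to 50 mm above the bench, between scale and arm, on the same pivot, tip at 172 mm radius. The arm's side pushes a small pin on it (top 64 mm high), so its scale angle becomes the arm's greatest deflection; light friction keeps it there when the arm goes back. It starts 1 to 7 degrees up the scale.
- marker_index (a point): Index of the steel reading marker, at the inner end of its foot, 174 mm from the pivot axis, 50 mm above the bench. The marker slides round the scale about the same pivot (0 to 68 degrees) with about 0.6 N of friction and stays where left. It starts near the high end.
- marker_fin (a point): Centre of the marker's upright grip fin, at the index's scale angle, 196 mm from the pivot axis, 75 mm above the bench. The fin is 10 mm thick along the slide, 26 mm long radially and reaches from 53 to 89 mm above the bench; its foot is 22 mm wide, 36 mm long radially and 6 mm high.
- needle: The drag needle as a whole, with its pin. Origin: on the pivot axis at bench level; its -x axis points along the needle.
- spare_roller: Bystander: spare black roller lying on the rig's plate behind the pivot, ring 44 mm across, 16 mm hole, 22 mm high. Origin: centre of its underside.
- gauge_block: Bystander: steel gauge block 35 x 9 x 30 mm standing on the rig's plate. Origin: centre of its underside.
- bolt: Bystander: bolt standing head down on the rig's plate, 20 mm across, 30 mm high. Origin: centre of its underside.
- vblock: Bystander: dark steel V-block 70 x 50 x 44 mm on the bench. Origin: centre of its underside.
- setup_block: Bystander: steel setup block 75 x 50 x 25 mm on the bench. Origin: centre of its underside.
- cylinder_square: Bystander: upright steel cylinder, 60 mm across, 120 mm high, on the bench. Origin: centre of its underside.
- spanner: Bystander: 160 mm spanner lying on the bench.

How it is judged (in metres and radians):
On the way, in this order (a step that is already met when the one before it is completed fails the run):
1. the roller is pressed with 12 N (within 1.5 N) and held still for a second (contact force between the fingers and pulley between 10.5 and 13.5 N and velocity of joint tensioner between -0.1 and 0.1 rad/s and value of joint tensioner above 0.2 rad), for 0.9 s.
2. the arm is back at its rest and the roller let go (value of joint tensioner below 0.04 rad and contact force between the fingers and pulley below 0.3 N), for 0.2 s.
3. the marker's index stands tip to tip with the needle (horizontal distance between marker_index and needle_tip below 0.0045 m), for 0.2 s.
At the end, for the whole second after the job is handed in: The marker's index is within 4.5 mm of the needle tip (which the arm has carried up the scale), the tensioner arm is back at its rest (under 0.04 rad), and the rig is let go (horizontal distance between marker_index and needle_tip below 0.0045 m and value of joint tensioner below 0.04 rad and distance of needle_tip from where it was at the start of the episode above 0.02 m and contact force between the fingers and rig below 0.3 N); the robot touches nothing.
It fails at once if the roller is pressed with more than 14.5 N (contact force between the fingers and pulley above 14.5 N).
It fails at once if the arm snaps back (faster than 1.5 rad/s) (velocity of joint tensioner below -1.5 rad/s).
It fails at once if the needle is touched by the robot (contact force between any of the fingers, the arm and needle above 0.5 N).
It fails at once if another thing on the rig or the bench is moved more than 20 mm (distance of any of spare_roller, gauge_block, bolt, vblock, setup_block, cylinder_square, spanner from where it was at the start of the episode above 0.02 m).
It also fails if it takes over 62 s, if anything falls off the work surface, if the arm or the gripper's body presses on something with over 40 N, if the wrist force passes 120 N, or if a joint passes its speed limit or range.

### The arm

A 7-joint arm with a two-finger parallel gripper is mounted at the origin on the work surface. World frame = base frame: x ahead of the robot, y to its left, z up, the work surface at z = 0. Lengths are in m, angles in degrees, forces in N, time in s.
With the tool pointing down it reaches from about 0.375 to 0.925 m from the base axis. Payload 3.1 kg.
Tool frame: the origin (TCP) lies at the very end of the fingers, on their centre line; the grasp point (between the pads) lies 19 mm behind it; z points along the fingers, y is the line along which they close (so a half turn about z gives the same grasp; the last joint's range is limited). The gripper opens to 85 mm and grips with 20 to 120 N. Pads are 22 mm wide; open, the fingers measure 114 mm over their backs; the gripper's body (76 mm by 85 mm) begins 54 mm behind the grasp point. The pads swing forward as they close: fully open they stand 13 mm farther back than shut.
Start: joints at [-72.697, 21.939, 2.515, 91.553, -1.026, 66.532, -2.859], TCP at [0.253, 0.599, 0.211] pointing down, gripper open.
Joint ranges: [-149.38, 149.38], [-23.57, 123.04], [-84.95, 90], [0, 143.3], [-89.99, 269.99], [3.08, 112.72], [-163.45, 163.45]. Speed limits (degrees/s): [159.86, 159.86, 180, 180, 180, 180, 180].

### API

Orientations are given as a 3x3 rotation matrix whose columns are the frame's x, y, z axes.
In Python, from station import observe, read_camera, finish_job gives the robot as it stands. The module is installed in compiled form; this text tells all that it offers.
- The arm moves only by the tool carry_out, never from a script. Its argument "targets" is a list of rows, each a list of 7 numbers: the turn, a rotation vector about the tool's x, y, z in degrees, then the shift along the tool's x, y, z in m, then the finger opening in m, from 0 to 0.0854. A call has 1 to 8 rows; each row is the pose to reach, as a shift and turn from the pose commanded when the call began, along the tool's axes at that moment; what a row does not reach only later rows make up. A row lasts 1/12 s, in which the tool goes at most 41.7 mm and 7.16 degrees, less where a joint would pass 70% of its speed; a pose out of reach is approached as far as the arm can. A call with a gripper value outside its range is refused whole. The fingers move at their own pace and stop on an object; "newtons" is the grip in N (left out, the last holds). Time passes only in rows, so rows that repeat a pose let the fingers close. It gives the time, the measured TCP pose, the force, the opening and the grip force at its end, in the units of the state.
- observe(): the state, without advancing time (a new reading comes with each control period).
- read_camera(name): name is "side" or "top" or "wrist"; returns a dict with "frame" (384x512x3 uint8, blue, green, red), "range_z" (384x512 float32, m along the optical axis (not along the pixel's ray), 0 where there is no reading), "K" (3x3 intrinsics, pixels), "R" (3x3) and "t" (3): a world point X has camera coordinates R X + t. Camera axes: x right, y down, z forward; pixel columns grow to the right and rows downward; lengths in m; the calibration is good to about 2 mm. A picture is of the moment at which its call begins.
- finish_job(): hands the job in; it is judged then, once.
The state is a dict: "time": time; "qpos": joint angles; "qvel": joint speeds; "effort": joint torques, N m; "tool_pos": TCP position; "eef_rot": TCP orientation; "ft_force": force on the tool from outside, world axes, zero at the start; "moment": the same for the moment, N m; "gripper_width": opening from 0.0 (shut) to 1.0 (fully open); "gripper_force": force on a finger pad.
Only numpy, scipy, OpenCV 4.12 (cv2) and the standard library are available. Lean on these libraries where they do the work, as an engineer would, in place of code of your own. Each camera call takes 0.05 s, during which the arm holds its last target. There are 200 camera calls.

## Working session

There is one attempt and no reset: what is moved stays moved. The work goes in short steps, Python scripts to look and compute and a tool call to move; the robot and the scene stay as the last step left them, time stands still between calls to the robot, and variables do not carry over. Pictures are saved under pics/ and viewed, at most 10 in all, crops included, and the job is handed in when it is done.

Besides the shell and the picture viewer there is one more tool, called after "Request:" by a JSON object that holds its "method" and its "body", one argument or row to a line. carry_out: Moves the arm, as the interface text tells. Its arguments: {"type":"object","properties":{"targets":{"type":"array","items":{"type":"array","items":{"type":"number"}}},"newtons":{"type":"number"}},"required":["targets"]}

```bash
mkdir -p pics; python3 - <<'E'
from station import *
import cv2,numpy as np
s=observe();print(s)
for n in ("top","side"):
    d=read_camera(n);cv2.imwrite(f"pics/{n}0.png",d["frame"]);np.savez(f"{n}0.npz",**d);print(n,d["K"],d["R"],d["t"])
E
```

```text
{'time': 0.0, 'qpos': array([-72.69563179,  21.99283849,   2.51030179,  91.65137442,
        -1.02500933,  66.53183943,  -2.85916572]), 'qvel': array([ 0.07083301, -0.08266958,  0.00779033,  0.02154976,  0.05512639,
       -0.06014419,  0.02075014]), 'effort': array([ 4.04634108e-06, -4.33444297e+01,  1.02452964e+00, -2.49513227e+01,
        1.06581181e-02,  1.13279282e-02, -1.63627209e-05]), 'tool_pos': array([0.25261585, 0.59779434, 0.20915837]), 'eef_rot': array([[-9.21171023e-01,  3.89156939e-01, -9.07065098e-04],
       [ 3.89157969e-01,  9.21167581e-01, -2.52247627e-03],
       [-1.46080183e-04, -2.67662366e-03, -9.99996407e-01]]), 'ft_force': array([ 0.01430604, -0.39725724, -0.47700667]), 'moment': array([ 0.01899725,  0.03014883, -0.05913473]), 'gripper_force': 0.0, 'gripper_width': 0.9972197715620771}
top [[433.62628897   0.         250.72897584]
 [  0.         433.62628897 186.19652623]
 [  0.           0.           1.        ]] [[ 0.02831289 -0.99948475  0.01511996]
 [-0.9893487  -0.03017998 -0.14240196]
 [ 0.14278491 -0.0109271  -0.98969342]] [-0.01943855  0.58368973  1.31042657]
side [[422.66453997   0.         253.91933839]
 [  0.         422.66453997 189.28004002]
 [  0.           0.           1.        ]] [[ 0.93466432 -0.35526467  0.01377071]
 [-0.26753493 -0.72830997 -0.6308642 ]
 [ 0.23415311  0.58596211 -0.77577105]] [-0.52560071  0.19055504  1.14868133]
```

View pics/top0.png

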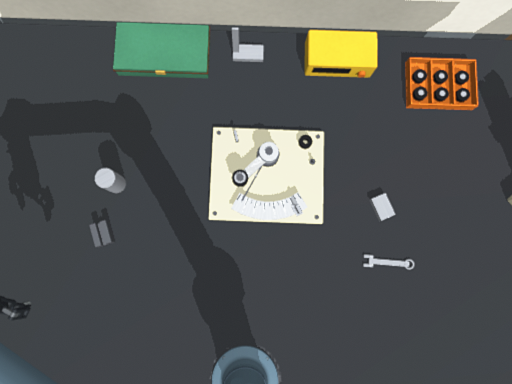

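View pics/side0.png

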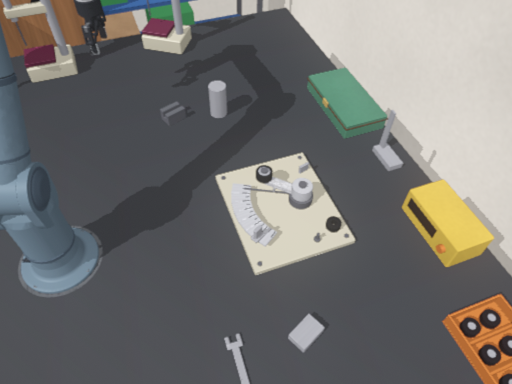

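Top view: the rig is centred near pixel (267,175), with the hub at (268,152), roller at (240,178), needle running to about (243,198) and marker at about (297,204). The side view agrees. Next I'll measure the rig pose and zoom in.

```bash
cat > h.py <<'E'
import numpy as np,cv2
from station import *
def ray(d,uv,z):
    """pixel(s) -> world points on plane z"""
    uv=np.atleast_2d(np.asarray(uv,float)); R,t=d["R"],d["t"]
    v=np.c_[uv,np.ones(len(uv))]@np.linalg.inv(d["K"]).T@R
    c=-R.T@t
    return c+v*((z-c[2])/v[:,2])[:,None]
def proj(d,X):
    x=(np.atleast_2d(X)@d["R"].T+d["t"])@d["K"].T
    return x[:,:2]/x[:,2:]
E
python3 - <<'E'
from h import *
for n in ("top","side"):
    d=dict(np.load(n+"0.npz"));f=d["frame"];hsv=cv2.cvtColor(f,cv2.COLOR_BGR2HSV)
    b,g,r=[f[...,i].astype(int) for i in range(3)]
    m=((r>140)&(r-b>12)&(r-b<70)&(abs(r-g)<25)).astype(np.uint8)
    if n=="top": m[:110]=0
    m[:, :195]=0
    k,l,st,_=cv2.connectedComponentsWithStats(m)
    i=1+np.argmax(st[1:,4]);print(n,st[i])
    c=max(cv2.findContours((l==i).astype(np.uint8),cv2.RETR_EXTERNAL,cv2.CHAIN_APPROX_NONE)[0],key=cv2.contourArea)
    p=ray(d,c[:,0]+0.,0.02)[:,:2]
    (cx,cy),wh,a=cv2.minAreaRect((p*1000).astype(np.float32))
    print(cx,cy,wh,a, cv2.boxPoints(((cx,cy),wh,a)).round(1).tolist())
    x0,y0=(205,120) if n=="top" else (210,150)
    cv2.imwrite(f"pics/{n}crop.png",cv2.resize(f[y0:y0+110,x0:x0+146],None,fx=5.4,fy=5.4,interpolation=cv2.INTER_CUBIC))
E
```

```text
top [ 208  127  116   97 8083]
626.841796875 -52.858428955078125 (360.3008728027344, 301.21832275390625) 89.55500030517578 [[474.79998779296875, -231.8000030517578], [776.0, -234.1999969482422], [778.7999877929688, 126.0999984741211], [477.6000061035156, 128.5]]
side [ 215  152  140  123 7416]
626.4971923828125 -55.011474609375 (367.4084167480469, 302.54461669921875) 89.54401397705078 [[473.79998779296875, -237.5], [776.2999877929688, -239.89999389648438], [779.2000122070312, 127.5], [476.70001220703125, 129.89999389648438]]
```

View pics/topcrop.png

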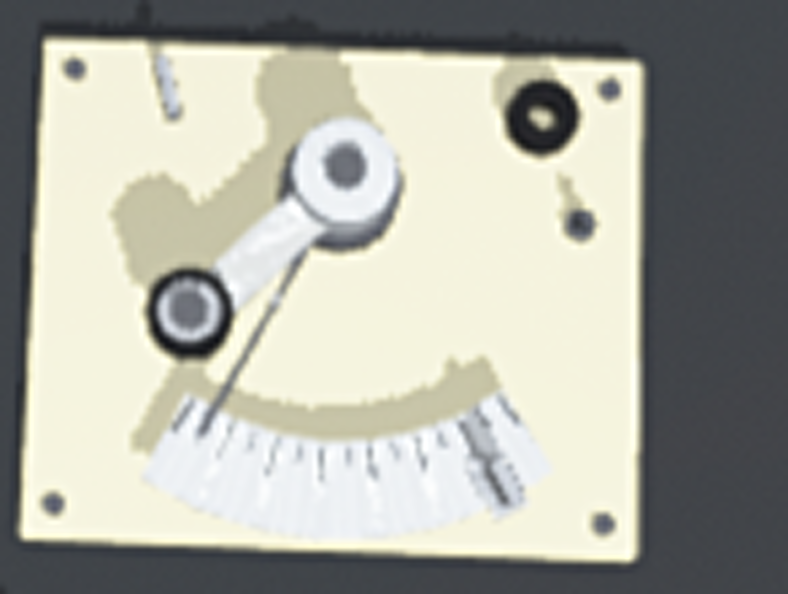

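Zoomed top crop: hub at crop (345,165), roller centre (189,309), needle tip (203,433), marker index about (470,425) and fin (497,475). The gauge block, spare roller and bolt are clear of the roller's path.

```bash
python3 - <<'E'
from h import *
d=dict(np.load("top0.npz"))
C=lambda x,y:(205+(x+.5)/5.4-.5,120+(y+.5)/5.4-.5)
piv=np.array([.6868,-.0534])
for n,c,z in [("hub",(345,165),.098),("roller",(189,309),.099),("needle",(203,433),.05),("index",(470,425),.05),("fin",(497,475),.089),("finin",(485,455),.089)]:
    p=ray(d,C(*c),z)[0];v=p[:2]-piv
    print(n,p.round(4),"r",np.hypot(*v).round(4),"ang",np.degrees(np.arctan2(v[1],v[0])).round(2)%360)
g=cv2.cvtColor(d["frame"],cv2.COLOR_BGR2GRAY)
E
```

```text
hub [ 0.6877 -0.0522  0.098 ] r 0.0015 ang 51.66
roller [0.6031 0.0325 0.099 ] r 0.1199 ang 134.25
needle [0.5397 0.023  0.05  ] r 0.1657 ang 152.56
index [ 0.5489 -0.1297  0.05  ] r 0.1576 ang 208.95
fin [ 0.5169 -0.1409  0.089 ] r 0.1911 ang 207.24
finin [ 0.5278 -0.1341  0.089 ] r 0.1783 ang 206.9
```

Request:
{"method": "carry_out", "body": {
  "targets": [
    [0, 0, 1, -0.015, -0.009, 0, 0],
    [0, 0, 3, -0.04, -0.023, 0, 0],
    [0, 0, 5, -0.07, -0.04, 0, 0],
    [0, 0, 7, -0.1, -0.057, 0, 0],
    [0, 0, 9, -0.13, -0.074, 0, 0],
    [0, 0, 11, -0.16, -0.0915, 0, 0],
    [0, 0, 13, -0.19, -0.1085, 0, 0],
    [0, 0, 15, -0.22, -0.126, 0, 0]
  ],
  "newtons": 60
}}

```text
time: 0.77
tool_pos: [0.4079, 0.3937, 0.2103]
eef_rot: [[-0.787, 0.617, -0.0], [0.617, 0.787, -0.001], [-0.0, -0.001, -1.0]]
ft_force: [-0.4, -0.5, 0.1]
gripper_width: -0.0
gripper_force: 0.0
```

```bash
cat >> h.py <<'E'
PIV=np.array([.687,-.053])
def goto(xyz,yaw_y):
    """shift/turn in tool axes from the measured pose, tool y at world angle yaw_y"""
    s=observe();R=s["eef_rot"];dl=R.T@(np.array(xyz)-s["tool_pos"])
    a=np.degrees(np.arctan2(R[1,1],R[0,1]))
    print("t",round(s["time"],2),"pos",s["tool_pos"].round(4),"yang",a.round(2),"F",s["ft_force"].round(2),"q7",s["qpos"][6].round(1))
    print("turn z",round(a-yaw_y,2),"shift",dl.round(4))
E
python3 -c "
from h import *
goto([.65,.078,.211],44.25)"
```

```text
t 0.77 pos [0.4079 0.3937 0.2103] yang 51.88 F [-0.35 -0.55  0.09] q7 6.1
turn z 7.63 shift [-0.3854 -0.0989 -0.0005]
```

Request:
{"method": "carry_out", "body": {
  "targets": [
    [0, 0, 1, -0.03, -0.008, 0, 0],
    [0, 0, 2, -0.065, -0.017, 0, 0],
    [0, 0, 3, -0.1, -0.026, 0, 0],
    [0, 0, 4, -0.135, -0.035, 0, 0],
    [0, 0, 5, -0.17, -0.044, 0, 0],
    [0, 0, 6, -0.205, -0.053, 0, 0],
    [0, 0, 7, -0.24, -0.062, 0, 0],
    [0, 0, 7.6, -0.27, -0.07, 0, 0]
  ]
}}

```text
time: 1.43
tool_pos: [0.5776, 0.1712, 0.2105]
eef_rot: [[-0.697, 0.717, -0.0], [0.717, 0.697, -0.001], [-0.001, -0.001, -1.0]]
ft_force: [0.6, 0.3, 0.0]
gripper_width: 0.005
gripper_force: 0.0
```

```bash
python3 -c "
from h import *
goto([.65,.078,.211],44.25)"
```

```text
t 1.43 pos [0.5776 0.1712 0.2105] yang 44.22 F [0.6  0.26 0.01] q7 29.5
turn z -0.03 shift [-0.1173 -0.0131 -0.0004]
```

Now go over, then down to z = 0.07 (shift z +0.14).

Request:
{"method": "carry_out", "body": {
  "targets": [
    [0, 0, 0, -0.03, -0.003, 0, 0],
    [0, 0, 0, -0.065, -0.007, 0.02, 0],
    [0, 0, 0, -0.095, -0.011, 0.05, 0],
    [0, 0, 0, -0.117, -0.013, 0.08, 0],
    [0, 0, 0, -0.117, -0.013, 0.11, 0],
    [0, 0, 0, -0.117, -0.013, 0.13, 0],
    [0, 0, 0, -0.117, -0.013, 0.14, 0],
    [0, 0, 0, -0.117, -0.013, 0.14, 0]
  ]
}}

```text
time: 2.1
tool_pos: [0.6461, 0.082, 0.0672]
eef_rot: [[-0.7, 0.714, -0.007], [0.714, 0.7, -0.002], [0.004, -0.006, -1.0]]
ft_force: [-0.3, 0.0, -0.2]
gripper_width: 0.0
gripper_force: 0.0
```

```bash
python3 - <<'E'
from h import *
goto([.65,.078,.07],44.25)
d=read_camera("wrist");cv2.imwrite("pics/w1.png",d["frame"])
s=observe();print(s["ft_force"],s["time"])
p=s["eef_rot"].T@np.r_[PIV-s["tool_pos"][:2],0];print("pivot in tool",p.round(4))
E
```

```text
t 2.1 pos [0.6461 0.082  0.0672] yang 44.42 F [-0.3   0.04 -0.2 ] q7 44.1
turn z 0.17 shift [-0.0056 -0.     -0.0028]
[0.26834022 0.24281989 0.2460361 ] 2.15
pivot in tool [-0.1242 -0.0672 -0.    ]
```

View pics/w1.png

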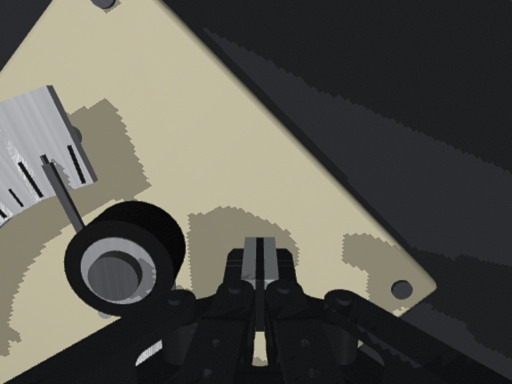

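The wrist view shows the closed fingers at (262,258), to the right of the roller at about (125,260), with clear space between. Now approach along tool -y.

Request:
{"method": "carry_out", "body": {
  "targets": [
    [0, 0, 0, -0.002, -0.004, 0, 0],
    [0, 0, 0, -0.003, -0.008, 0, 0],
    [0, 0, 0, -0.003, -0.012, 0, 0],
    [0, 0, 0, -0.003, -0.016, 0, 0],
    [0, 0, 0, -0.003, -0.018, 0, 0],
    [0, 0, 0, -0.003, -0.02, 0, 0],
    [0, 0, 0, -0.003, -0.022, 0, 0],
    [0, 0, 0, -0.003, -0.022, 0, 0]
  ]
}}

```text
time: 2.82
tool_pos: [0.6354, 0.0655, 0.0706]
eef_rot: [[-0.701, 0.714, -0.0], [0.714, 0.701, -0.0], [0.0, -0.0, -1.0]]
ft_force: [-0.4, -0.0, -0.0]
gripper_width: -0.002
gripper_force: 0.0
```

```bash
cat >> h.py <<'E'
def st():
    s=observe();R=s["eef_rot"];p=R.T@np.r_[PIV-s["tool_pos"][:2],0]
    v=s["tool_pos"][:2]-PIV
    print("t",round(s["time"],2),"pos",s["tool_pos"].round(4),"F tool",(R.T@s["ft_force"]).round(2),"pivot in tool",p.round(4),"r",np.hypot(*v).round(4),"ang",(np.degrees(np.arctan2(v[1],v[0]))%360).round(2),"tool x ang",(np.degrees(np.arctan2(R[1,0],R[0,0]))%360).round(2))
E
python3 -c "
from h import *
st()"
```

```text
t 2.82 pos [0.6354 0.0655 0.0706] F tool [ 0.25 -0.32  0.04] pivot in tool [-0.1207 -0.0462 -0.    ] r 0.1292 ang 113.53 tool x ang 134.48
```

Request:
{"method": "carry_out", "body": {
  "targets": [
    [0, 0, 0, 0, -0.001, 0, 0],
    [0, 0, 0, 0, -0.002, 0, 0],
    [0, 0, 0, 0, -0.003, 0, 0],
    [0, 0, 0, 0, -0.004, 0, 0],
    [0, 0, 0, 0, -0.005, 0, 0],
    [0, 0, 0, 0, -0.006, 0, 0],
    [0, 0, 0, 0, -0.007, 0, 0],
    [0, 0, 0, 0, -0.008, 0, 0]
  ]
}}

```text
time: 3.48
tool_pos: [0.63, 0.0602, 0.0706]
eef_rot: [[-0.701, 0.713, -0.0], [0.713, 0.701, 0.0], [0.0, -0.0, -1.0]]
ft_force: [0.1, -0.1, -0.7]
gripper_width: -0.002
gripper_force: 0.0
```

```bash
python3 -c "
from h import *
st()"
```

```text
t 3.48 pos [0.63   0.0602 0.0706] F tool [-0.17 -0.04  0.69] pivot in tool [-0.1207 -0.0386 -0.    ] r 0.1267 ang 116.74 tool x ang 134.5
```

Request:
{"method": "carry_out", "body": {
  "targets": [
    [0, 0, 0, 0, -0.001, 0, 0],
    [0, 0, 0, 0, -0.002, 0, 0],
    [0, 0, 0, 0, -0.003, 0, 0],
    [0, 0, 0, 0, -0.004, 0, 0],
    [0, 0, 0, 0, -0.005, 0, 0]
  ]
}}

```text
time: 3.9
tool_pos: [0.6264, 0.0567, 0.0706]
eef_rot: [[-0.701, 0.713, 0.0], [0.713, 0.701, 0.0], [-0.0, 0.0, -1.0]]
ft_force: [0.9, 0.1, -0.3]
gripper_width: -0.002
gripper_force: 0.0
```

```bash
python3 -c "
from h import *
st()"
```

```text
t 3.9 pos [0.6264 0.0567 0.0706] F tool [-0.54  0.72  0.32] pivot in tool [-0.1207 -0.0337 -0.    ] r 0.1253 ang 118.91 tool x ang 134.5
```

Request:
{"method": "carry_out", "body": {
  "targets": [
    [0, 0, 0, 0, -0.001, 0, 0],
    [0, 0, 0, 0, -0.002, 0, 0],
    [0, 0, 0, 0, -0.003, 0, 0],
    [0, 0, 0, 0, -0.003, 0, 0]
  ]
}}

```text
time: 4.23
tool_pos: [0.6254, 0.056, 0.0708]
eef_rot: [[-0.701, 0.713, 0.002], [0.713, 0.701, 0.002], [-0.001, 0.003, -1.0]]
ft_force: [3.3, 2.3, -2.4]
gripper_width: -0.0
gripper_force: 1.7
```

```bash
python3 -c "
from h import *
st()"
```

```text
t 4.23 pos [0.6254 0.056  0.0708] F tool [-0.68  3.91  2.37] pivot in tool [-0.1209 -0.0325 -0.    ] r 0.1252 ang 119.48 tool x ang 134.54
```

Contact is made, with about 2 N/mm of arm compliance. Next, arc about the pivot at 1° per row.

Request:
{"method": "carry_out", "body": {
  "targets": [
    [0, 0, -1, 0.0006, -0.0021, 0, 0],
    [0, 0, -2, 0.0011, -0.0042, 0, 0],
    [0, 0, -3, 0.0017, -0.0064, 0, 0],
    [0, 0, -4, 0.0021, -0.0085, 0, 0],
    [0, 0, -5, 0.0026, -0.0107, 0, 0],
    [0, 0, -6, 0.003, -0.0128, 0, 0],
    [0, 0, -7, 0.0034, -0.015, 0, 0],
    [0, 0, -8, 0.0037, -0.0172, 0, 0]
  ]
}}

```text
time: 4.9
tool_pos: [0.6103, 0.0459, 0.0714]
eef_rot: [[-0.795, 0.607, 0.002], [0.607, 0.795, 0.001], [-0.001, 0.002, -1.0]]
ft_force: [0.9, 3.1, 4.7]
gripper_width: 0.004
gripper_force: 2.7
```

```bash
python3 -c "
from h import *
st()"
```

```text
t 4.9 pos [0.6103 0.0459 0.0714] F tool [ 1.17  3.   -4.73] pivot in tool [-0.121 -0.032  0.   ] r 0.1252 ang 127.79 tool x ang 142.61
```

Request:
{"method": "carry_out", "body": {
  "targets": [
    [0, 0, 0, 0, 0, 0, 0],
    [0, 0, 0, 0, 0, 0, 0],
    [0, 0, 0, 0, 0, 0, 0],
    [0, 0, 0, 0, 0, 0, 0]
  ]
}}

```text
time: 5.23
tool_pos: [0.61, 0.0456, 0.0714]
eef_rot: [[-0.794, 0.608, 0.001], [0.608, 0.794, 0.001], [-0.0, 0.001, -1.0]]
ft_force: [1.3, 2.4, 5.5]
gripper_width: 0.002
gripper_force: 3.1
```

```bash
python3 -c "
from h import *
st();d=read_camera('wrist');cv2.imwrite('pics/w2.png',d['frame']);st()"
```

```text
t 5.23 pos [0.61   0.0456 0.0714] F tool [ 0.41  2.7  -5.48] pivot in tool [-0.1211 -0.0315  0.    ] r 0.1251 ang 127.99 tool x ang 142.56
t 5.28 pos [0.61   0.0456 0.0714] F tool [ 0.59  1.68 -5.53] pivot in tool [-0.1211 -0.0315  0.    ] r 0.1251 ang 128.0 tool x ang 142.56
```

View pics/w2.png

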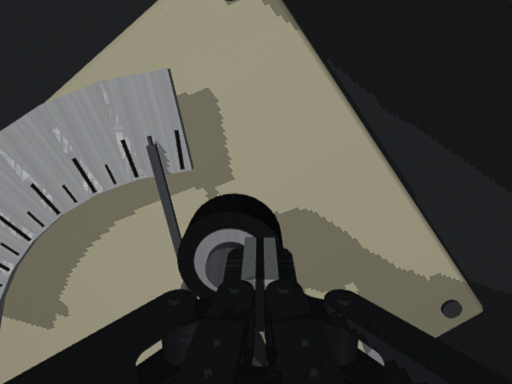

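The wrist picture shows the roller at about (230,260), partly behind the fingers at (262,255), and the needle still at 5°. There is an upward force of about 5.5 N, so I'll check the geometry from depth before pushing on.

```bash
python3 - <<'E'
from h import *
d=read_camera('wrist');s=observe()
z=d["range_z"];vv,uu=np.mgrid[:384,:512]
P=np.stack([uu,vv,np.ones_like(uu)],-1)@np.linalg.inv(d["K"]).T*z[...,None]
W=(P-d["t"])@d["R"]; T=(W-s["tool_pos"])@s["eef_rot"]
print("cam in tool",((-d["R"].T@d["t"])-s["tool_pos"])@s["eef_rot"])
for (u,v) in [(205,215),(235,205),(270,215),(185,255),(200,250),(215,265),(240,237),(228,258),(232,275),(250,245),(262,250),(275,245),(288,262),(160,290),(190,300),(160,180)]:
    print((u,v),d["frame"][v,u],"W",W[v,u].round(3),"tool",T[v,u].round(3))
st()
m=(W[...,2]>.086)&(W[...,2]<.095)&(T[...,2]>-.03)&(z>0)&(d["frame"].max(-1)<60)&(np.hypot(W[...,0]-.687,W[...,1]+.053)<.16)
p=T[m];print(len(p),p.min(0),p.max(0))
E
```

```text
cam in tool [ 0.07862406  0.00095896 -0.16475605]
(205, 215) [11 10 10] W [0.58  0.039 0.091] tool [ 0.02  -0.024 -0.019]
(235, 205) [7 8 7] W [0.586 0.051 0.085] tool [ 0.022 -0.01  -0.013]
(270, 215) [3 4 3] W [0.602 0.059 0.077] tool [ 0.014  0.006 -0.006]
(185, 255) [18 17 17] W [0.589 0.02  0.094] tool [ 0.001 -0.033 -0.023]
(200, 250) [114 111 109] W [0.591 0.027 0.094] tool [ 0.004 -0.026 -0.023]
(215, 265) [64 62 61] W [0.599 0.031 0.101] tool [-0.    -0.019 -0.029]
(240, 237) [119 117 116] W [0.597 0.045 0.093] tool [ 0.01  -0.008 -0.021]
(228, 258) [15 13 13] W [0.548 0.094 0.236] tool [ 0.079  0.001 -0.165]
(232, 275) [19 18 17] W [0.598 0.043 0.122] tool [ 0.008 -0.009 -0.051]
(250, 245) [77 76 73] W [0.599 0.05  0.104] tool [ 0.012 -0.003 -0.033]
(262, 250) [8 7 8] W [0.602 0.054 0.109] tool [ 0.012  0.002 -0.038]
(275, 245) [59 59 57] W [0.605 0.059 0.104] tool [ 0.012  0.008 -0.033]
(288, 262) [16 15 13] W [0.611 0.06  0.112] tool [ 0.008  0.013 -0.041]
(160, 290) [123 144 149] W [ 0.62  -0.05   0.022] tool [-0.066 -0.07   0.049]
(190, 300) [15 15 15] W [0.587 0.038 0.145] tool [ 0.014 -0.02  -0.074]
(160, 180) [62 60 60] W [0.557 0.017 0.05 ] tool [ 0.024 -0.055  0.021]
t 5.33 pos [0.61   0.0456 0.0714] F tool [ 0.25  2.93 -7.62] pivot in tool [-0.1211 -0.0315  0.    ] r 0.1251 ang 128.0 tool x ang 142.56
3059 [-0.02212249 -0.03726336 -0.0236614 ] [ 0.0229702   0.01182632 -0.01464258]
```

```bash
python3 - <<'E'
from h import *
d=read_camera('wrist');s=observe();R=s["eef_rot"]
for q in [(0,0,0),(0,0,-.01),(0,0,-.019),(0,0,-.03),(.011,0,0),(-.011,0,0),(.011,0,-.03),(0,.008,0)]:
    print(q,proj(d,s["tool_pos"]+R@np.array(q)).round(1))
z=d["range_z"];vv,uu=np.mgrid[:384,:512]
P=np.stack([uu,vv,np.ones_like(uu)],-1)@np.linalg.inv(d["K"]).T*z[...,None]
T=((P-d["t"])@d["R"]-s["tool_pos"])@R
for v in range(215,290,5): print(v,[(d["frame"][v,u].tolist(),T[v,u].round(3).tolist()) for u in (254,272)])
E
```

```text
(0, 0, 0) [[257.5 236. ]]
(0, 0, -0.01) [[257.4 244.8]]
(0, 0, -0.019) [[257.3 253.6]]
(0, 0, -0.03) [[257.2 265.6]]
(0.011, 0, 0) [[257.4 216.5]]
(-0.011, 0, 0) [[257.5 254.8]]
(0.011, 0, -0.03) [[257.1 243. ]]
(0, 0.008, 0) [[272.8 236. ]]
215 [([6, 3, 5], [0.02, -0.001, -0.02]), ([6, 4, 5], [0.013, 0.007, -0.002])]
220 [([18, 17, 17], [0.019, -0.001, -0.023]), ([6, 8, 6], [0.013, 0.007, -0.009])]
225 [([20, 19, 17], [0.016, -0.001, -0.023]), ([7, 5, 5], [0.013, 0.007, -0.016])]
230 [([18, 18, 18], [0.013, -0.001, -0.022]), ([10, 10, 10], [0.013, 0.007, -0.022])]
235 [([20, 19, 19], [0.011, -0.001, -0.023]), ([17, 17, 17], [0.011, 0.007, -0.022])]
240 [([76, 76, 73], [0.012, -0.001, -0.029]), ([76, 76, 72], [0.012, 0.006, -0.029])]
245 [([76, 76, 73], [0.012, -0.001, -0.034]), ([75, 75, 72], [0.012, 0.006, -0.034])]
250 [([77, 76, 73], [0.012, -0.001, -0.037]), ([75, 75, 72], [0.012, 0.006, -0.038])]
255 [([77, 77, 74], [0.012, -0.001, -0.043]), ([76, 76, 73], [0.012, 0.006, -0.042])]
260 [([75, 76, 72], [0.012, -0.001, -0.046]), ([76, 76, 73], [0.012, 0.006, -0.047])]
265 [([75, 76, 72], [0.012, -0.001, -0.05]), ([76, 76, 73], [0.012, 0.006, -0.05])]
270 [([75, 75, 72], [0.012, -0.001, -0.054]), ([76, 77, 73], [0.013, 0.006, -0.055])]
275 [([73, 72, 69], [0.012, -0.001, -0.058]), ([75, 75, 71], [0.012, 0.005, -0.057])]
280 [([120, 120, 116], [0.012, -0.001, -0.06]), ([124, 125, 121], [0.011, 0.005, -0.059])]
285 [([94, 95, 91], [0.009, -0.001, -0.059]), ([14, 14, 12], [0.013, 0.005, -0.065])]
```

The depth data show the visible fingertips ending about 27 mm behind the reported TCP, at world z ≈ 0.097. They are riding on the roller's top and bolt head, and the roller hasn't moved. I'll lift off, go back, and check the tip height.

Request:
{"method": "carry_out", "body": {
  "targets": [
    [0, 0, 0, 0, 0, -0.004, 0],
    [0, 0, 0, 0, 0, -0.01, 0],
    [0, 0, 0, 0, 0, -0.025, 0],
    [0, 0, 0, 0, 0.01, -0.03, 0],
    [0, 0, 2, 0, 0.03, -0.03, 0],
    [0, 0, 5, 0, 0.05, -0.03, 0],
    [0, 0, 8, 0, 0.06, -0.03, 0],
    [0, 0, 8, 0, 0.06, -0.03, 0]
  ]
}}

```text
time: 6.05
tool_pos: [0.6467, 0.0967, 0.0999]
eef_rot: [[-0.704, 0.711, -0.0], [0.711, 0.704, 0.001], [0.001, 0.001, -1.0]]
ft_force: [0.1, 0.3, 0.2]
gripper_width: 0.002
gripper_force: 0.0
```

```bash
python3 - <<'E'
from h import *
st();s=observe();R=s["eef_rot"]
vv,uu=np.mgrid[:384,:512]
for n in ("wrist","side","top"):
    d=read_camera(n);z=d["range_z"]
    P=np.stack([uu,vv,np.ones_like(uu)],-1)@np.linalg.inv(d["K"]).T*z[...,None]
    W=(P-d["t"])@d["R"];T=(W-s["tool_pos"])@R
    print(n,"tcp px",proj(d,s["tool_pos"]).round(1))
    m=(z>0)&(np.hypot(T[...,0],T[...,1])<.025)&(T[...,2]<.03)&(T[...,2]>-.12)
    print(np.histogram(T[m][:,2],bins=np.arange(-.12,.031,.01)))
    cv2.imwrite(f"pics/{n}3.png",d["frame"]);np.savez(n+"3.npz",**d)
f=cv2.imread("pics/side3.png");u,v=proj(dict(np.load("side3.npz")),s["tool_pos"])[0].astype(int)
cv2.imwrite("pics/side3c.png",cv2.resize(f[v-60:v+50,u-70:u+70],None,fx=5,fy=5,interpolation=cv2.INTER_CUBIC));print(u,v)
E
```

```text
t 6.05 pos [0.6467 0.0967 0.0999] F tool [ 0.11  0.31 -0.22] pivot in tool [-0.1347 -0.0767 -0.0002] r 0.1551 ang 105.06 tool x ang 134.72
wrist tcp px [[257.8 236.3]]
(array([   0, 3874, 3545, 1101, 3730, 1832, 1116,  886,  696,  182,    0,
          0,    0,    0,    0]), array([-1.20000000e-01, -1.10000000e-01, -1.00000000e-01, -9.00000000e-02,
       -8.00000000e-02, -7.00000000e-02, -6.00000000e-02, -5.00000000e-02,
       -4.00000000e-02, -3.00000000e-02, -2.00000000e-02, -1.00000000e-02,
       -5.55111512e-17,  1.00000000e-02,  2.00000000e-02,  3.00000000e-02]))
side tcp px [[269.1 151. ]]
(array([13, 12, 18, 17, 13, 11,  8, 15, 23, 10,  0,  0,  0,  0,  0]), array([-1.20000000e-01, -1.10000000e-01, -1.00000000e-01, -9.00000000e-02,
       -8.00000000e-02, -7.00000000e-02, -6.00000000e-02, -5.00000000e-02,
       -4.00000000e-02, -3.00000000e-02, -2.00000000e-02, -1.00000000e-02,
       -5.55111512e-17,  1.00000000e-02,  2.00000000e-02,  3.00000000e-02]))
top tcp px [[218.7 161.8]]
(array([0, 0, 0, 0, 0, 0, 0, 0, 0, 0, 0, 0, 0, 0, 0]), array([-1.20000000e-01, -1.10000000e-01, -1.00000000e-01, -9.00000000e-02,
       -8.00000000e-02, -7.00000000e-02, -6.00000000e-02, -5.00000000e-02,
       -4.00000000e-02, -3.00000000e-02, -2.00000000e-02, -1.00000000e-02,
       -5.55111512e-17,  1.00000000e-02,  2.00000000e-02,  3.00000000e-02]))
269 150
```

View pics/side3c.png

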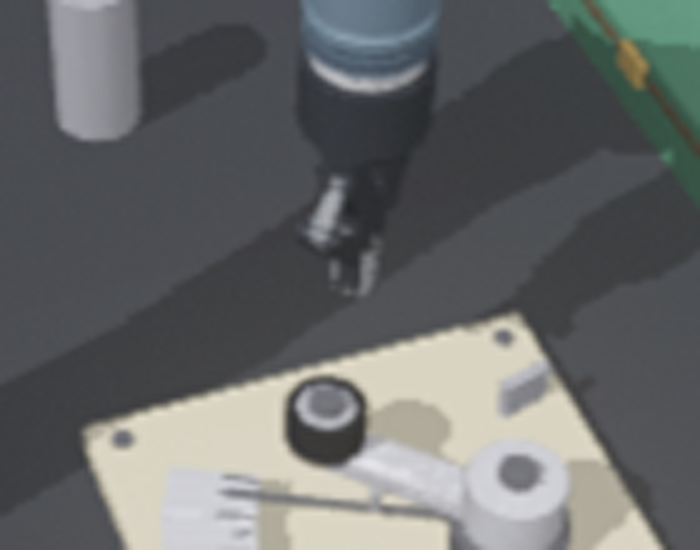

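Side crop: the fingertips end at crop (352,295), the roller is at (325,415) and the tensioner is at rest. I'll check tip height from rays and depth together.

```bash
python3 - <<'E'
from h import *
s=observe();R=s["eef_rot"];d=dict(np.load("side3.npz"));z=d["range_z"]
for q in (0,-.01,-.02,-.027,-.035): print(q,proj(d,s["tool_pos"]+R@np.array([0,0,q])).round(1), proj(d,s["tool_pos"]+R@np.array([-.011,0,q])).round(1))
def T(u,v): return ((np.linalg.inv(d["K"])@[u,v,1]*z[v,u]-d["t"])@d["R"]-s["tool_pos"])@R
for v in range(138,154): print(v,[(int(d["frame"][v,u].mean()),T(u,v).round(3).tolist()) for u in (267,270)])
E
```

```text
0 [[269.2 152.3]] [[272.6 153.4]]
-0.01 [[269.3 150. ]] [[272.7 151.1]]
-0.02 [[269.5 147.6]] [[272.9 148.7]]
-0.027 [[269.6 145.9]] [[273.  147.1]]
-0.035 [[269.7 144. ]] [[273.1 145.1]]
138 [(55, [-0.011, -0.052, -0.109]), (49, [-0.004, -0.012, -0.072])]
139 [(49, [-0.009, -0.047, -0.1]), (48, [-0.009, -0.025, -0.081])]
140 [(47, [-0.009, -0.047, -0.096]), (52, [-0.01, -0.026, -0.078])]
141 [(48, [-0.01, -0.049, -0.094]), (54, [-0.009, -0.024, -0.072])]
142 [(55, [-0.005, -0.035, -0.076]), (54, [-0.01, -0.026, -0.071])]
143 [(64, [0.005, -0.01, -0.046]), (58, [-0.005, -0.011, -0.051])]
144 [(65, [0.003, -0.015, -0.047]), (61, [-0.004, -0.009, -0.045])]
145 [(63, [0.004, -0.011, -0.039]), (61, [-0.004, -0.009, -0.041])]
146 [(63, [0.005, -0.009, -0.033]), (64, [-0.005, -0.009, -0.037])]
147 [(73, [0.003, -0.012, -0.032]), (77, [-0.004, -0.006, -0.03])]
148 [(82, [0.049, 0.105, 0.099]), (93, [-0.003, -0.004, -0.023])]
149 [(68, [0.048, 0.103, 0.101]), (82, [0.036, 0.101, 0.094])]
150 [(67, [0.046, 0.099, 0.101]), (78, [0.037, 0.103, 0.1])]
151 [(72, [0.044, 0.094, 0.1]), (83, [0.035, 0.1, 0.102])]
152 [(82, [0.043, 0.091, 0.102]), (84, [0.033, 0.095, 0.101])]
153 [(83, [0.04, 0.085, 0.1]), (83, [0.032, 0.091, 0.102])]
```

Pixels and depth agree that the real tip is about 24 mm behind the reported TCP. To put the tip at z ≈ 0.070 the TCP must go to 0.046, so I'll descend beside the roller.

Request:
{"method": "carry_out", "body": {
  "targets": [
    [0, 0, 0, -0.01, 0, 0.01, 0],
    [0, 0, 0, -0.0147, 0, 0.025, 0],
    [0, 0, 0, -0.0147, 0, 0.04, 0],
    [0, 0, 0, -0.0147, -0.005, 0.05, 0],
    [0, 0, 0, -0.0147, -0.012, 0.054, 0],
    [0, 0, 0, -0.0147, -0.02, 0.054, 0],
    [0, 0, 0, -0.0147, -0.026, 0.054, 0],
    [0, 0, 0, -0.0147, -0.026, 0.054, 0]
  ]
}}

```text
time: 6.87
tool_pos: [0.6366, 0.0618, 0.0468]
eef_rot: [[-0.699, 0.715, -0.001], [0.715, 0.699, -0.001], [-0.0, -0.001, -1.0]]
ft_force: [0.1, -0.5, -0.2]
gripper_width: 0.005
gripper_force: 0.0
```

```bash
python3 -c "
from h import *
st()"
```

```text
t 6.87 pos [0.6366 0.0618 0.0468] F tool [-0.4  -0.28  0.2 ] pivot in tool [-1.173e-01 -4.420e-02  1.000e-04] r 0.1253 ang 113.7 tool x ang 134.36
```

Request:
{"method": "carry_out", "body": {
  "targets": [
    [0, 0, 0, 0.002, -0.0015, 0, 0],
    [0, 0, 0, 0.003, -0.003, 0, 0],
    [0, 0, 0, 0.003, -0.0045, 0, 0],
    [0, 0, 0, 0.003, -0.006, 0, 0],
    [0, 0, 0, 0.003, -0.007, 0, 0],
    [0, 0, 0, 0.003, -0.008, 0, 0],
    [0, 0, 0, 0.003, -0.009, 0, 0],
    [0, 0, 0, 0.003, -0.01, 0, 0]
  ]
}}

```text
time: 7.53
tool_pos: [0.6305, 0.0615, 0.0471]
eef_rot: [[-0.702, 0.712, 0.004], [0.712, 0.702, 0.002], [-0.001, 0.005, -1.0]]
ft_force: [3.6, 4.5, -1.2]
gripper_width: 0.002
gripper_force: 3.1
```

```bash
python3 -c "
from h import *
st()"
```

```text
t 7.53 pos [0.6305 0.0615 0.0471] F tool [0.66 5.69 1.26] pivot in tool [-0.1212 -0.0401 -0.    ] r 0.1277 ang 116.28 tool x ang 134.57
```

Real side contact now: 5.7 N along y. Arc again.

Request:
{"method": "carry_out", "body": {
  "targets": [
    [0, 0, -1, 0.0006, -0.0021, 0, 0],
    [0, 0, -2, 0.0012, -0.0042, 0, 0],
    [0, 0, -3, 0.0018, -0.0064, 0, 0],
    [0, 0, -4, 0.0023, -0.0085, 0, 0],
    [0, 0, -5, 0.0028, -0.0107, 0, 0],
    [0, 0, -6, 0.0032, -0.0129, 0, 0],
    [0, 0, -7, 0.0036, -0.015, 0, 0],
    [0, 0, -8, 0.004, -0.0172, 0, 0]
  ]
}}

```text
time: 8.2
tool_pos: [0.6166, 0.0557, 0.0472]
eef_rot: [[-0.796, 0.605, 0.007], [0.605, 0.796, 0.006], [-0.002, 0.009, -1.0]]
ft_force: [5.2, 7.7, -3.7]
gripper_width: -0.003
gripper_force: 4.6
```

```bash
python3 -c "
from h import *
st()"
```

```text
t 8.2 pos [0.6166 0.0557 0.0472] F tool [0.52 9.3  3.82] pivot in tool [-0.1219 -0.0439 -0.0002] r 0.1295 ang 122.95 tool x ang 142.75
```

Request:
{"method": "carry_out", "body": {
  "targets": [
    [0, 0, -1, 0.0006, -0.0021, 0.0003, 0],
    [0, 0, -2, 0.0012, -0.0042, 0.0006, 0],
    [0, 0, -3, 0.0018, -0.0064, 0.001, 0],
    [0, 0, -4, 0.0023, -0.0085, 0.001, 0],
    [0, 0, -5, 0.0028, -0.0107, 0.001, 0],
    [0, 0, -6, 0.0032, -0.0129, 0.001, 0],
    [0, 0, -7, 0.0036, -0.015, 0.001, 0],
    [0, 0, -8, 0.004, -0.0172, 0.001, 0]
  ]
}}

```text
time: 8.87
tool_pos: [0.6037, 0.0461, 0.0471]
eef_rot: [[-0.873, 0.488, 0.008], [0.488, 0.873, 0.008], [-0.003, 0.01, -1.0]]
ft_force: [5.5, 8.9, 0.0]
gripper_width: 0.001
gripper_force: 5.2
```

```bash
python3 -c "
from h import *
st()"
```

```text
t 8.87 pos [0.6037 0.0461 0.0471] F tool [-0.45 10.41  0.09] pivot in tool [-1.211e-01 -4.590e-02 -1.000e-04] r 0.1295 ang 130.06 tool x ang 150.81
```

Request:
{"method": "carry_out", "body": {
  "targets": [
    [0, 0, -1, 0.0006, -0.0021, 0, 0],
    [0, 0, -2, 0.0012, -0.0042, 0, 0],
    [0, 0, -3, 0.0018, -0.0064, 0, 0],
    [0, 0, -4, 0.0023, -0.0085, 0, 0],
    [0, 0, -5, 0.0028, -0.0107, 0, 0],
    [0, 0, -6, 0.0032, -0.0129, 0, 0],
    [0, 0, -7, 0.0036, -0.015, 0, 0],
    [0, 0, -7, 0.0036, -0.015, 0, 0]
  ]
}}

```text
time: 9.53
tool_pos: [0.5925, 0.0355, 0.0471]
eef_rot: [[-0.926, 0.378, 0.007], [0.378, 0.926, 0.008], [-0.003, 0.01, -1.0]]
ft_force: [3.8, 10.6, -0.2]
gripper_width: -0.001
gripper_force: 5.5
```

```bash
python3 -c "
from h import *
st()"
```

```text
t 9.53 pos [0.5925 0.0355 0.0471] F tool [ 0.47 11.24  0.3 ] pivot in tool [-1.209e-01 -4.620e-02 -1.000e-04] r 0.1294 ang 136.87 tool x ang 157.8
```

Request:
{"method": "carry_out", "body": {
  "targets": [
    [0, 0, -1, 0.0006, -0.0021, 0, 0],
    [0, 0, -2, 0.0012, -0.0042, 0, 0],
    [0, 0, -3, 0.0018, -0.0064, 0, 0],
    [0, 0, -3.5, 0.002, -0.0075, 0, 0],
    [0, 0, -4, 0.0023, -0.0085, 0, 0],
    [0, 0, -4, 0.0023, -0.0085, 0, 0],
    [0, 0, -4, 0.0023, -0.0085, 0, 0],
    [0, 0, -4, 0.0023, -0.0085, 0, 0]
  ]
}}

```text
time: 10.2
tool_pos: [0.5871, 0.0294, 0.0471]
eef_rot: [[-0.95, 0.312, 0.006], [0.312, 0.95, 0.009], [-0.003, 0.01, -1.0]]
ft_force: [3.1, 10.4, 0.8]
gripper_width: -0.001
gripper_force: 5.8
```

```bash
python3 -c "
from h import *
for i in range(3):
    st();read_camera('top')
st()"
```

```text
t 10.2 pos [0.5871 0.0294 0.0471] F tool [ 0.3  10.81 -0.69] pivot in tool [-0.1207 -0.0471 -0.0002] r 0.1296 ang 140.48 tool x ang 161.82
t 10.25 pos [0.5871 0.0294 0.0471] F tool [ 0.57 11.69 -0.27] pivot in tool [-1.207e-01 -4.710e-02 -1.000e-04] r 0.1295 ang 140.49 tool x ang 161.82
t 10.3 pos [0.5871 0.0294 0.047 ] F tool [ 0.27 11.48 -1.19] pivot in tool [-1.207e-01 -4.710e-02 -1.000e-04] r 0.1296 ang 140.48 tool x ang 161.82
t 10.35 pos [0.5871 0.0295 0.0471] F tool [ 0.65 11.52 -0.65] pivot in tool [-1.207e-01 -4.720e-02 -1.000e-04] r 0.1296 ang 140.47 tool x ang 161.82
```

Request:
{"method": "carry_out", "body": {
  "targets": [
    [0, 0, -1, 0.0006, -0.0021, 0, 0],
    [0, 0, -2, 0.0012, -0.0042, 0, 0],
    [0, 0, -2.5, 0.0015, -0.0053, 0, 0],
    [0, 0, -3, 0.0018, -0.0064, 0, 0],
    [0, 0, -3, 0.0018, -0.0064, 0, 0],
    [0, 0, -3, 0.0018, -0.0064, 0, 0],
    [0, 0, -3, 0.0018, -0.0064, 0, 0],
    [0, 0, -3, 0.0018, -0.0064, 0, 0]
  ]
}}

```text
time: 11.02
tool_pos: [0.5831, 0.0244, 0.047]
eef_rot: [[-0.965, 0.261, 0.005], [0.262, 0.965, 0.009], [-0.003, 0.011, -1.0]]
ft_force: [2.8, 12.5, 1.2]
gripper_width: 0.001
gripper_force: 6.1
```

```bash
python3 -c "
from h import *
F=[]
for i in range(24):
    read_camera('top');s=observe();F.append(s['eef_rot'].T@s['ft_force'])
print(np.mean(F,0),np.std(F,0));st()
d=read_camera('wrist');cv2.imwrite('pics/w4.png',d['frame']);np.savez('w4.npz',**d)"
```

```text
[-0.09951756 12.20203277 -0.9347297 ] [0.50078773 0.42713448 0.3587269 ]
t 12.22 pos [0.5831 0.0244 0.047 ] F tool [ 0.2  12.2  -0.97] pivot in tool [-0.1205 -0.0476 -0.0002] r 0.1295 ang 143.3 tool x ang 164.85
```

View pics/w4.png

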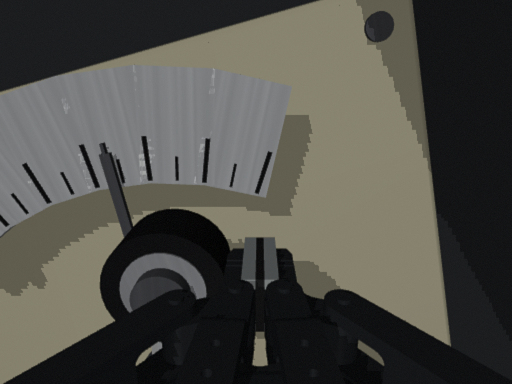

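Mean 12.2 N, held for about 1.8 s. The picture shows the needle tip at (103,148), near the 28° mark. Now ease back along the arc.

Request:
{"method": "carry_out", "body": {
  "targets": [
    [0, 0, 1, -0.0007, 0.0021, 0, 0],
    [0, 0, 2, -0.0014, 0.0042, 0, 0],
    [0, 0, 3, -0.0021, 0.0063, 0, 0],
    [0, 0, 4, -0.0029, 0.0084, 0, 0],
    [0, 0, 5, -0.0037, 0.0104, 0, 0],
    [0, 0, 6, -0.0045, 0.0124, 0, 0],
    [0, 0, 7, -0.0054, 0.0145, 0, 0],
    [0, 0, 8, -0.0063, 0.0164, 0, 0]
  ]
}}

```text
time: 12.93
tool_pos: [0.5942, 0.0374, 0.0471]
eef_rot: [[-0.919, 0.395, 0.007], [0.395, 0.919, 0.008], [-0.003, 0.01, -1.0]]
ft_force: [5.0, 9.2, -0.7]
gripper_width: 0.001
gripper_force: 5.4
```

Request:
{"method": "carry_out", "body": {
  "targets": [
    [0, 0, 1, -0.0007, 0.0021, 0, 0],
    [0, 0, 2, -0.0014, 0.0042, 0, 0],
    [0, 0, 3, -0.0021, 0.0063, 0, 0],
    [0, 0, 4, -0.0029, 0.0084, 0, 0],
    [0, 0, 5, -0.0037, 0.0104, 0, 0],
    [0, 0, 6, -0.0045, 0.0124, 0, 0],
    [0, 0, 7, -0.0054, 0.0145, 0, 0],
    [0, 0, 8, -0.0063, 0.0164, 0, 0]
  ]
}}

```text
time: 13.6
tool_pos: [0.6068, 0.0486, 0.0471]
eef_rot: [[-0.854, 0.519, 0.008], [0.519, 0.854, 0.007], [-0.003, 0.01, -1.0]]
ft_force: [6.1, 8.5, -0.9]
gripper_width: 0.001
gripper_force: 4.7
```

```bash
python3 -c "
from h import *
st()"
```

```text
t 13.6 pos [0.6068 0.0486 0.0471] F tool [-0.78 10.46  0.97] pivot in tool [-1.213e-01 -4.520e-02 -1.000e-04] r 0.1295 ang 128.29 tool x ang 148.7
```

Request:
{"method": "carry_out", "body": {
  "targets": [
    [0, 0, 1, -0.0007, 0.0021, 0, 0],
    [0, 0, 2, -0.0014, 0.0042, 0, 0],
    [0, 0, 3, -0.0021, 0.0063, 0, 0],
    [0, 0, 4, -0.0029, 0.0084, 0, 0],
    [0, 0, 5, -0.0037, 0.0104, 0, 0],
    [0, 0, 6, -0.0045, 0.0124, 0, 0],
    [0, 0, 7, -0.0054, 0.0145, 0, 0],
    [0, 0, 8, -0.0063, 0.0164, 0, 0]
  ]
}}

```text
time: 14.27
tool_pos: [0.6208, 0.0579, 0.0471]
eef_rot: [[-0.773, 0.634, 0.008], [0.634, 0.773, 0.006], [-0.002, 0.009, -1.0]]
ft_force: [4.8, 7.7, -0.5]
gripper_width: 0.004
gripper_force: 4.1
```

Request:
{"method": "carry_out", "body": {
  "targets": [
    [0, 0, 1, -0.0007, 0.0021, 0, 0],
    [0, 0, 2, -0.0014, 0.0042, 0, 0],
    [0, 0, 3, -0.0021, 0.0063, 0, 0],
    [0, 0, 4, -0.0029, 0.0084, 0, 0],
    [0, 0, 5, -0.0037, 0.0104, 0, 0],
    [0, 0, 6, -0.0045, 0.0124, 0, 0],
    [0, 0, 7, -0.0054, 0.0145, 0, 0],
    [0, 0, 8, -0.0063, 0.0164, 0, 0]
  ]
}}

```text
time: 14.93
tool_pos: [0.6319, 0.0604, 0.0456]
eef_rot: [[-0.674, 0.738, -0.001], [0.738, 0.674, -0.001], [0.0, -0.001, -1.0]]
ft_force: [0.4, -0.0, 0.4]
gripper_width: -0.002
gripper_force: 0.1
```

```bash
python3 -c "
from h import *
st()"
```

```text
t 14.93 pos [0.6319 0.0604 0.0456] F tool [-0.28  0.28 -0.43] pivot in tool [-0.1209 -0.0358  0.    ] r 0.1261 ang 115.9 tool x ang 132.41
```

Request:
{"method": "carry_out", "body": {
  "targets": [
    [0, 0, 0, 0, 0.004, 0, 0],
    [0, 0, 0, 0, 0.01, 0, 0],
    [0, 0, 0, 0, 0.02, 0, 0],
    [0, 0, 0, 0, 0.025, -0.02, 0],
    [0, 0, 0, 0, 0.025, -0.05, 0],
    [0, 0, 0, 0, 0.025, -0.085, 0],
    [0, 0, 0, 0, 0.025, -0.115, 0],
    [0, 0, 0, 0, 0.025, -0.125, 0]
  ]
}}

```text
time: 15.6
tool_pos: [0.6544, 0.0783, 0.1762]
eef_rot: [[-0.675, 0.737, 0.009], [0.737, 0.675, 0.001], [-0.005, 0.007, -1.0]]
ft_force: [1.1, -0.2, -0.2]
gripper_width: 0.004
gripper_force: 0.0
```

```bash
python3 - <<'E'
from h import *
st();d=read_camera('top');np.savez('top5.npz',**d)
f=d["frame"];cv2.imwrite("pics/top5.png",cv2.resize(f[120:230,205:351],None,fx=5.4,fy=5.4,interpolation=cv2.INTER_CUBIC))
E
```

```text
t 15.6 pos [0.6544 0.0783 0.1762] F tool [-0.89  0.71  0.2 ] pivot in tool [-1.188e-01 -6.470e-02  1.000e-04] r 0.1353 ang 103.93 tool x ang 132.49
```

View pics/top5.png

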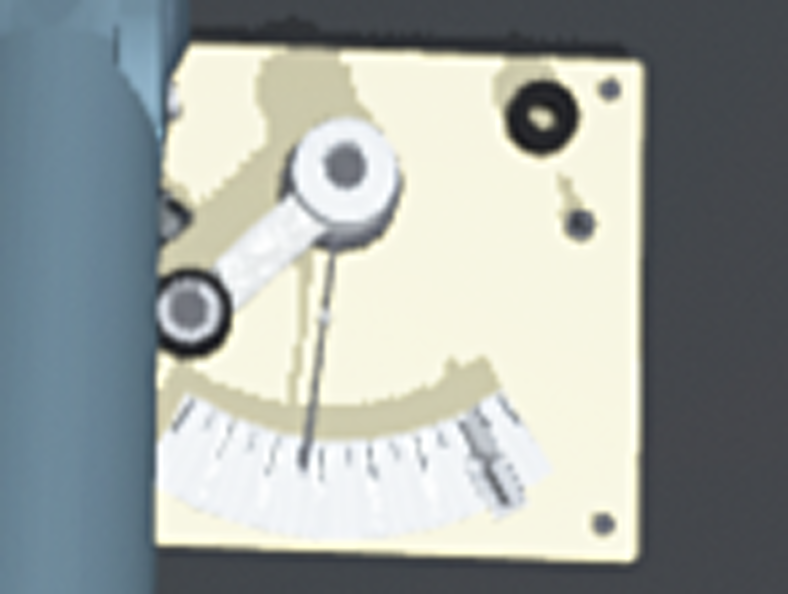

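The tensioner is at rest, the needle tip is at crop (304,467), about 27°, and the marker is still near 60°. I'll move over to the high side of the marker.

Request:
{"method": "carry_out", "body": {
  "targets": [
    [0, 0, -5, -0.008, -0.02, 0, 0],
    [0, 0, -11, -0.02, -0.052, 0, 0],
    [0, 0, -17, -0.032, -0.085, 0, 0],
    [0, 0, -23, -0.044, -0.117, 0, 0],
    [0, 0, -29, -0.056, -0.149, 0, 0],
    [0, 0, -35, -0.068, -0.181, 0, 0],
    [0, 0, -41, -0.08, -0.213, 0, 0],
    [0, 0, -47, -0.09, -0.24, 0, 0]
  ]
}}

```text
time: 16.32
tool_pos: [0.5318, -0.1528, 0.1687]
eef_rot: [[-1.0, 0.005, -0.004], [0.005, 1.0, -0.0], [0.004, -0.0, -1.0]]
ft_force: [-0.1, -0.4, -0.5]
gripper_width: 0.004
gripper_force: 0.0
```

```bash
python3 - <<'E'
from h import *
d=dict(np.load('top5.npz'));C=lambda x,y:(205+(x+.5)/5.4-.5,120+(y+.5)/5.4-.5)
def ang(p,z,n):
    v=ray(d,C(*p),z)[0][:2]-PIV;a=np.degrees(np.arctan2(v[1],v[0]))%360;print(n,a.round(2),np.hypot(*v).round(4));return a
for k,p in [(0,(183,415)),(10,(225,440)),(20,(270,460)),(30,(321,465)),(40,(371,465)),(50,(422,455)),(70,(510,408))]: print(k,end=' ');ang(p,.046,'tick')
ang((304,467),.05,'tip');ang((314,400),.05,'needle mid');ang((470,425),.052,'foot in');ang((497,475),.089,'fin')
goto([.5263,-.1746,.176],208-90)
E
```

```text
0 tick 147.31 0.1625
10 tick 157.19 0.1632
20 tick 167.01 0.1654
30 tick 177.22 0.1634
40 tick 187.26 0.1637
50 tick 197.74 0.1635
70 tick 218.19 0.1617
tip 173.85 0.166
needle mid 174.12 0.127
foot in 208.93 0.158
fin 207.32 0.1915
t 16.32 pos [ 0.5318 -0.1528  0.1687] yang 89.7 F [-0.13 -0.4  -0.53] q7 106.8
turn z -28.3 shift [ 0.0054 -0.0218 -0.0073]
```

Request:
{"method": "carry_out", "body": {
  "targets": [
    [0, 0, -6, 0.002, -0.01, 0, 0],
    [0, 0, -12, 0.004, -0.02, 0.005, 0],
    [0, 0, -18, 0.005, -0.022, 0.02, 0],
    [0, 0, -24, 0.005, -0.022, 0.045, 0],
    [0, 0, -28, 0.005, -0.022, 0.07, 0],
    [0, 0, -28, 0.005, -0.022, 0.09, 0],
    [0, 0, -28, 0.005, -0.022, 0.1, 0],
    [0, 0, -28, 0.005, -0.022, 0.1, 0]
  ]
}}

```text
time: 16.98
tool_pos: [0.5257, -0.1714, 0.0665]
eef_rot: [[-0.887, -0.462, -0.008], [-0.462, 0.887, 0.002], [0.007, 0.005, -1.0]]
ft_force: [0.1, -0.2, 0.3]
gripper_width: 0.001
gripper_force: 0.0
```

```bash
python3 - <<'E'
from h import *
goto([.5263,-.1746,.036],208-90)
d=read_camera('wrist');cv2.imwrite('pics/w6.png',d['frame']);st()
E
```

```text
t 16.98 pos [ 0.5257 -0.1714  0.0665] yang 117.49 F [ 0.11 -0.17  0.3 ] q7 138.4
turn z -0.51 shift [ 0.0007 -0.0033  0.0305]
t 17.03 pos [ 0.5274 -0.172   0.0685] F tool [ 0.69 -0.24  0.07] pivot in tool [-0.1965  0.0319 -0.0007] r 0.199 ang 216.71 tool x ang 207.49
```

View pics/w6.png

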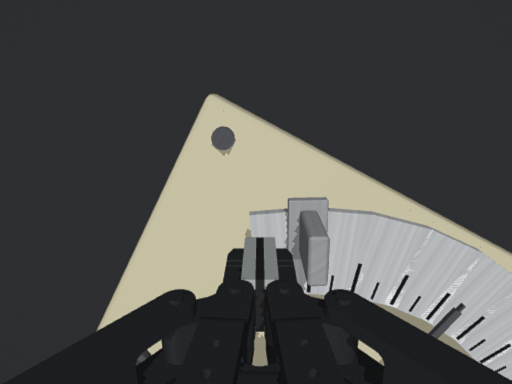

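Wrist view: the fin is right of the fingers at (318,250) and parallel to them, with the needle tip at (460,308). Descend and close the gap.

Request:
{"method": "carry_out", "body": {
  "targets": [
    [0, 0, 0, 0, 0, 0.01, 0],
    [0, 0, 0, 0, 0, 0.02, 0],
    [0, 0, 0, 0, 0, 0.028, 0],
    [0, 0, 0, 0, 0, 0.031, 0],
    [0, 0, 0, 0, 0.004, 0.031, 0],
    [0, 0, 0, 0, 0.008, 0.031, 0],
    [0, 0, 0, 0, 0.008, 0.031, 0]
  ]
}}

```text
time: 17.62
tool_pos: [0.5254, -0.1642, 0.0397]
eef_rot: [[-0.887, -0.463, -0.0], [-0.463, 0.887, 0.001], [-0.0, 0.001, -1.0]]
ft_force: [-0.4, -0.2, 0.4]
gripper_width: 0.001
gripper_force: 0.0
```

```bash
python3 - <<'E'
from h import *
st()
s=observe()
p=np.array([-.1965,.020])
for th in (3,6,9,12,15,18,21,24):
    a=np.radians(th);Rm=np.array([[np.cos(a),-np.sin(a)],[np.sin(a),np.cos(a)]]);print(th,(p-Rm@p).round(4))
E
```

```text
t 17.62 pos [ 0.5254 -0.1642  0.0397] F tool [ 0.4   0.01 -0.4 ] pivot in tool [-1.947e-01  2.380e-02  1.000e-04] r 0.1962 ang 214.52 tool x ang 207.56
3 [0.0008 0.0103]
6 [0.001  0.0206]
9 [0.0007 0.031 ]
12 [-0.0001  0.0413]
15 [-0.0015  0.0515]
18 [-0.0034  0.0617]
21 [-0.0059  0.0717]
24 [-0.0089  0.0817]
```

Request:
{"method": "carry_out", "body": {
  "targets": [
    [0, 0, 2, 0.0007, 0.0068, 0, 0],
    [0, 0, 4, 0.0012, 0.0137, 0, 0],
    [0, 0, 6, 0.0014, 0.0205, 0, 0],
    [0, 0, 8, 0.0014, 0.0273, 0, 0],
    [0, 0, 10, 0.0011, 0.0342, 0, 0],
    [0, 0, 12, 0.0006, 0.041, 0, 0],
    [0, 0, 14, 0, 0.0478, 0, 0],
    [0, 0, 16, -0.0009, 0.0546, 0, 0]
  ]
}}

```text
time: 18.28
tool_pos: [0.5016, -0.1166, 0.0403]
eef_rot: [[-0.98, -0.197, 0.002], [-0.197, 0.98, -0.0], [-0.002, -0.001, -1.0]]
ft_force: [0.5, -0.5, -0.7]
gripper_width: 0.0
gripper_force: 0.3
```

```bash
python3 - <<'E'
from h import *
st()
d=read_camera('wrist');np.savez('w7.npz',**d);cv2.imwrite('pics/w7.png',d['frame'])
E
```

```text
t 18.28 pos [ 0.5016 -0.1166  0.0403] F tool [-0.43 -0.63  0.75] pivot in tool [-0.1943  0.0258  0.0003] r 0.196 ang 198.94 tool x ang 191.39
```

View pics/w7.png

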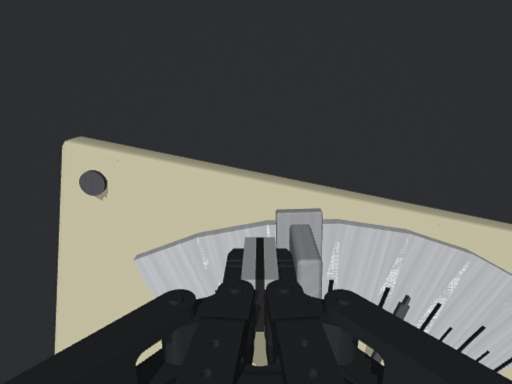

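The fin at (307,260) is now against the fingers, with the needle ahead at (402,305). From here I'll measure numerically from depth.

```bash
cat >> h.py <<'E'
def fin(d):
    """scale-frame world angle of the marker fin from its top face, by depth"""
    z=d["range_z"];vv,uu=np.mgrid[:384,:512]
    W=(np.stack([uu,vv,np.ones_like(uu)],-1)@np.linalg.inv(d["K"]).T*z[...,None]-d["t"])@d["R"]
    v=W[...,:2]-PIV;r=np.hypot(v[...,0],v[...,1]);a=np.degrees(np.arctan2(v[...,1],v[...,0]))%360
    s=observe();near=(W-s["tool_pos"])@s["eef_rot"]
    g=d["frame"].mean(-1)
    m=(z>0)&(W[...,2]>.083)&(W[...,2]<.094)&(r>.184)&(r<.208)&(a>140)&(a<225)&(np.abs(near[...,1])>.0)&~((np.abs(near[...,1])<.0165)&(np.abs(near[...,0])<.018))
    A=a[m];q=np.percentile(A,[2,50,98]) if len(A) else None
    print("fin top n",len(A),"ang",q,"r",np.percentile(r[m],[2,98]).round(4) if len(A) else "", "z",W[...,2][m].mean() if len(A) else "")
    return W,r,a,g
E
python3 - <<'E'
from h import *
d=dict(np.load('w7.npz'));W,r,a,g=fin(d)
# needle: dark narrow pixels above scale, z>.0465
m=(abs(W[...,2]-.049)<.006)&(r>.152)&(r<.18)&(a>160)&(a<185)
for rr in (.155,.160,.165,.170,.1725,.176):
    k=m&(abs(r-rr)<.0015)
    b=np.arange(164,184,.5);i=np.digitize(a[k],b)
    print(rr,[(b[j-1],int(np.median(g[k][i==j]))) for j in range(1,len(b)) if (i==j).any() and 170<b[j-1]<178.5])
E
```

```text
fin top n 762 ang [191.56358253 192.5411363  193.42285178] r [0.1916 0.2075] z 0.08960070493893524
0.155 [(np.float64(170.5), 137), (np.float64(171.0), 142)]
0.16 [(np.float64(170.5), 178), (np.float64(171.0), 184), (np.float64(172.0), 108), (np.float64(172.5), 79), (np.float64(173.0), 79), (np.float64(173.5), 78), (np.float64(174.0), 86), (np.float64(174.5), 175), (np.float64(175.0), 177), (np.float64(175.5), 182), (np.float64(176.0), 179), (np.float64(176.5), 25), (np.float64(177.0), 67), (np.float64(177.5), 141)]
0.165 [(np.float64(170.5), 179), (np.float64(171.0), 183), (np.float64(171.5), 176), (np.float64(172.0), 120), (np.float64(172.5), 79), (np.float64(173.0), 80), (np.float64(173.5), 79), (np.float64(174.0), 72), (np.float64(174.5), 175), (np.float64(175.0), 180), (np.float64(175.5), 183), (np.float64(176.0), 178), (np.float64(176.5), 26), (np.float64(177.0), 65), (np.float64(177.5), 183), (np.float64(178.0), 182)]
0.17 [(np.float64(170.5), 178), (np.float64(171.0), 182), (np.float64(171.5), 181), (np.float64(172.0), 183), (np.float64(172.5), 126), (np.float64(173.0), 83), 
[... 404 characters left out ...]
t64(173.0), 172), (np.float64(173.5), 180), (np.float64(174.0), 177), (np.float64(174.5), 175), (np.float64(175.0), 181), (np.float64(175.5), 183), (np.float64(176.0), 193), (np.float64(176.5), 127), (np.float64(177.0), 119), (np.float64(177.5), 211), (np.float64(178.0), 182)]
0.176 [(np.float64(170.5), 177), (np.float64(171.0), 182), (np.float64(171.5), 180), (np.float64(172.0), 184), (np.float64(172.5), 185), (np.float64(173.0), 181), (np.float64(173.5), 180), (np.float64(174.0), 177), (np.float64(174.5), 175), (np.float64(175.0), 181), (np.float64(175.5), 182), (np.float64(176.0), 209), (np.float64(176.5), 203), (np.float64(177.0), 203), (np.float64(177.5), 194), (np.float64(178.0), 181)]
```

Request:
{"method": "carry_out", "body": {
  "targets": [
    [0, 0, 2, 0.0008, 0.0068, 0, 0],
    [0, 0, 4, 0.0013, 0.0136, 0, 0],
    [0, 0, 6, 0.0016, 0.0204, 0, 0],
    [0, 0, 8, 0.0017, 0.0273, 0, 0],
    [0, 0, 10, 0.0015, 0.0341, 0, 0],
    [0, 0, 12, 0.0011, 0.041, 0, 0],
    [0, 0, 14, 0.0005, 0.0478, 0, 0],
    [0, 0, 16, -0.0004, 0.0546, 0, 0]
  ]
}}

```text
time: 19.0
tool_pos: [0.4914, -0.0631, 0.0402]
eef_rot: [[-0.997, 0.08, 0.002], [0.08, 0.997, -0.0], [-0.002, -0.0, -1.0]]
ft_force: [0.5, -0.6, 0.4]
gripper_width: 0.002
gripper_force: 0.3
```

Request:
{"method": "carry_out", "body": {
  "targets": [
    [0, 0, 0, 0, 0, 0, 0],
    [0, 0, 0, 0, 0, 0, 0],
    [0, 0, 0, 0, 0, 0, 0]
  ]
}}

```text
time: 19.25
tool_pos: [0.491, -0.0633, 0.0398]
eef_rot: [[-0.997, 0.078, 0.001], [0.078, 0.997, -0.0], [-0.001, -0.0, -1.0]]
ft_force: [0.2, -0.6, -0.5]
gripper_width: -0.002
gripper_force: 0.0
```

```bash
cat > m.py <<'E'
from h import *
st()
d=read_camera('wrist');W,r,a,g=fin(d)
m=(abs(W[...,2]-.049)<.006)&(abs(r-.1695)<.0015)
b=np.arange(164,186,.4);i=np.digitize(a[m],b)
print([(round(b[j-1]+.2,1),int(np.median(g[m][i==j]))) for j in range(1,len(b)) if (i==j).any()])
E
python3 m.py
```

```text
t 19.25 pos [ 0.491  -0.0633  0.0398] F tool [-0.28 -0.56  0.48] pivot in tool [-1.947e-01  2.550e-02  1.000e-04] r 0.1963 ang 183.01 tool x ang 175.55
fin top n 1120 ang [175.13756996 176.54403863 177.84571023] r [0.1928 0.2078] z 0.08941675985716915
[(np.float64(164.2), 198), (np.float64(164.6), 195), (np.float64(165.0), 197), (np.float64(165.4), 203), (np.float64(165.8), 201), (np.float64(166.2), 204), (np.float64(166.6), 59), (np.float64(167.0), 24), (np.float64(167.4), 198), (np.float64(167.8), 203), (np.float64(168.2), 203), (np.float64(168.6), 199), (np.float64(169.0), 199), (np.float64(169.4), 161), (np.float64(169.8), 199), (np.float64(170.2), 146), (np.float64(170.6), 145), (np.float64(171.0), 149), (np.float64(171.4), 150), (np.float64(171.8), 128)]
```

Request:
{"method": "carry_out", "body": {
  "targets": [
    [0, 0, 0.8, 0.0003, 0.0027, 0, 0],
    [0, 0, 1.6, 0.0006, 0.0054, 0, 0],
    [0, 0, 2.4, 0.0009, 0.0082, 0, 0],
    [0, 0, 2.8, 0.001, 0.0095, 0, 0],
    [0, 0, 2.8, 0.001, 0.0095, 0, 0],
    [0, 0, 2.8, 0.001, 0.0095, 0, 0]
  ]
}}

```text
time: 19.8
tool_pos: [0.4904, -0.0531, 0.0395]
eef_rot: [[-0.992, 0.127, -0.0], [0.127, 0.992, 0.0], [0.0, 0.0, -1.0]]
ft_force: [0.0, -0.5, -0.0]
gripper_width: 0.001
gripper_force: 0.0
```

```bash
python3 m.py
```

```text
t 19.8 pos [ 0.4904 -0.0531  0.0395] F tool [-0.07 -0.52  0.04] pivot in tool [-0.195  0.025 -0.   ] r 0.1966 ang 180.03 tool x ang 172.72
fin top n 923 ang [172.62907906 173.82292494 175.06741777] r [0.1933 0.2079] z 0.0895922074576833
[(np.float64(164.2), 198), (np.float64(164.6), 197), (np.float64(165.0), 197), (np.float64(165.4), 204), (np.float64(165.8), 205), (np.float64(166.2), 202), (np.float64(166.6), 34), (np.float64(167.0), 21), (np.float64(167.4), 142), (np.float64(167.8), 150), (np.float64(168.2), 150), (np.float64(168.6), 147), (np.float64(169.0), 148), (np.float64(169.4), 154)]
```

Request:
{"method": "carry_out", "body": {
  "targets": [
    [0, 0, 0, 0, -0.003, 0, 0],
    [0, 0, 0, 0, -0.01, 0, 0],
    [0, 0, 0, 0, -0.02, -0.005, 0],
    [0, 0, 0, 0, -0.025, -0.03, 0],
    [0, 0, 0, 0, -0.04, -0.065, 0],
    [0, 0, 0, 0, -0.065, -0.095, 0],
    [0, 0, 0, 0, -0.1, -0.11, 0],
    [0, 0, 0, 0, -0.135, -0.11, 0]
  ]
}}

```text
time: 20.52
tool_pos: [0.4764, -0.1902, 0.1546]
eef_rot: [[-0.992, 0.126, 0.01], [0.126, 0.992, -0.001], [-0.01, -0.0, -1.0]]
ft_force: [0.2, -1.2, -0.9]
gripper_width: 0.001
gripper_force: 0.0
```

Request:
{"method": "carry_out", "body": {
  "targets": [
    [0, 0, 0, 0, -0.035, 0, 0],
    [0, 0, 0, 0, -0.07, 0, 0],
    [0, 0, 0, 0, -0.1, 0, 0],
    [0, 0, 0, 0, -0.11, 0, 0],
    [0, 0, 0, 0, -0.11, 0, 0]
  ]
}}

```text
time: 20.93
tool_pos: [0.4569, -0.3018, 0.1503]
eef_rot: [[-0.991, 0.136, -0.0], [0.136, 0.991, -0.003], [-0.0, -0.003, -1.0]]
ft_force: [0.0, -0.1, -0.0]
gripper_width: 0.0
gripper_force: 0.0
```

```bash
python3 - <<'E'
from h import *
st()
for n,zn in (("top",.05),("side",.05)):
    d=read_camera(n);np.savez(n+"8.npz",**d)
    # rectified polar strip: rows radius, cols angle, at heights of needle / index
    g=d["frame"].mean(-1).astype(np.float32);A=np.arange(163,185,.5)
    def row(r,z): 
        X=np.c_[PIV[0]+r*np.cos(np.radians(A)),PIV[1]+r*np.sin(np.radians(A)),np.full(len(A),z)]
        uv=proj(d,X).astype(np.float32);return cv2.remap(g,uv[:,:1],uv[:,1:],cv2.INTER_LINEAR)[:,0].astype(int)
    print(n,A[0])
    for r in (.12,.13,.14,.15,.16,.165,.17,.175,.18,.205): print(r,'z.05',' '.join(map(str,row(r,.05))))
    for r in (.187,.195,.203): print(r,'z.089',' '.join(map(str,row(r,.089))))
E
```

```text
t 20.93 pos [ 0.4569 -0.3018  0.1503] F tool [-0.05 -0.08  0.01] pivot in tool [-0.1942  0.2777 -0.0007] r 0.3389 ang 227.24 tool x ang 172.21
top 163.0
0.12 z.05 239 240 240 240 240 230 218 208 201 196 190 202 218 233 239 242 245 228 209 188 169 151 135 160 194 228 234 238 242 241 240 239 239 239 238 238 239 239 239 238 238 238 238 238
0.13 z.05 196 198 205 214 220 225 230 229 218 209 201 196 192 201 211 221 219 217 207 181 155 142 143 145 159 177 194 196 197 197 197 195 194 194 192 192 192 191 192 192 192 192 194 194
0.14 z.05 189 189 189 189 189 189 189 189 189 189 189 190 190 191 191 191 191 187 176 164 149 135 129 144 161 172 182 189 190 190 190 190 190 190 190 190 189 189 190 190 190 190 189 189
0.15 z.05 224 227 225 224 219 212 203 193 181 178 182 185 189 194 204 217 225 226 224 194 162 145 139 144 174 206 211 215 216 217 218 220 222 223 222 223 222 222 219 217 219 223 226 226
0.16 z.05 221 234 238 242 246 251 239 205 174 162 154 168 184 193 196 199 199 195 159 127 117 112 139 184 220 235 243 209 177 206 238 247 248 248 245 243 243 239 221 201 213 228 235 240
0.165 z.05 233 23
[... 3093 characters left out ...]
92 188 186 184 181 178 173 169 164 160 158 158 161 167 175 183 186 184 181 175 180 194 202 198 195 198 199 198 196 198 200 201 202 201 200
0.187 z.089 98 99 100 102 105 107 109 112 114 116 118 122 128 136 148 161 171 180 181 181 181 181 182 182 180 171 161 152 146 146 146 144 144 143 141 140 141 142 147 151 156 165 172 172
0.195 z.089 123 122 122 122 123 126 131 141 151 167 182 195 206 208 211 210 209 207 206 199 191 187 187 186 185 180 163 148 146 144 144 145 144 144 143 143 144 147 152 163 172 180 187 186
0.203 z.089 128 133 147 162 180 197 204 210 210 208 208 208 209 209 209 209 209 209 208 204 197 190 186 185 181 174 164 152 146 145 144 145 145 144 144 144 143 146 150 162 174 178 179 175
```

The marker's foot is centred at about 173.3–173.9° and the needle at 173.4–174.0°, so they agree within about 2 mm. The fingers are clear, so I'll hand in.

```bash
python3 -c "
from station import *
print(finish_job())"
```

```text
the job is handed in; nothing more can be done
None
```

The job is handed in, and no verdict came back: the roller was held at about 12.2 N for well over a second and eased back to rest without a snap, and the marker's index is within about 2 mm of the needle tip (limit 4.5 mm); on my first approach the fingertips briefly rode on top of the roller (about 8 N read at the wrist) before I corrected the height.

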